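# Right a toppled recipe stand and check that it does not rock

### The job

The cast recipe stand has gone over on its back, and a pastry cutter stands where its foot has to come down: put the cutter down flat on the chopping board, whole on it, then tip the stand up onto its four feet on the same spot, without letting it crash down. When it stands by itself, take your hand off it and then feel whether it rocks: press down gently on the flat foot in front of the backrest, first near its left end, then near its right end. Leave it standing flat, the cutter on the board, and do not disturb the tin, the lemon or the spice jar.

Things in the scene. Friction and masses are not known exactly. Their poses are not given: they have to be found in the camera images.
- recipe_stand: Green cast recipe-book stand, 0.6 to 1.0 kg, lying on its back at first. Origin: middle of the rear lower edge of its rear feet; that edge is on the worktop both lying and standing, and it is the line on which the stand tips (rubber, does not slide). Axes as it stands: z up, x to its back, y to its left end seen from the front; at yaw 0 it faces the robot. Lying: turned +1.175 rad about y.
- foot_left (a point): Point on top of the stand's foot plate near its left end (stand frame x -75, y 75, z 9 mm). Plate: 200 mm along y, x = 0 to -118 (front), 5 mm thick, top at z = 9, on four rubber feet 4 mm high. Backrest: 190 mm wide, 8 mm thick, rises from the plate at x = -35, leans 30 degrees back, top edge at x 78, z 196; standing, the stand tips over backwards if leant 15 degrees.
- foot_right (a point): Point on top of the foot plate near its right end (stand frame x -75, y -75, z 9 mm). Lying, the plate stands up steeply, leaning 22 degrees to the front, its front edge 112 mm high and some 45 mm ahead of the rear edge. Push its top side, which then looks back, forwards and down in an arc about the rear edge to tip the stand up; 4 to 8 N lift it.
- foot_front (a point): Middle of the plate's top side at the front (stand frame x -112, y 0, z 9 mm). There the book ledge: two upstands, x -112 to -118, to z = 27, y 32 to 98 mm either side. Lying, the backrest slopes from the worktop up to 35 mm at the plate: fingers fit in above it, behind the plate. Within some 15 degrees of level the stand falls the rest by itself, softly if pushed slowly.
- cutter: Fluted metal pastry cutter: an open ring 51 mm across and 30 mm high, thin wall, 0.03 kg, standing on the worktop in front of the stand, in the place where the stand's foot plate will come down. Origin: centre of its underside, z up. It can be gripped from above across the whole ring (51 mm).
- board: Thin pink plastic chopping board, 165 x 235 x 8 mm, fixed on the worktop to the left. Origin: centre of its underside; x along its short side (165), y along its long side (235), z up; its top is at z = 8 mm.
- tin: Food tin, 57 mm across, 72 mm high, standing on the worktop right of the work; bystander. Origin: centre of its underside.
- lemon: Yellow lemon, 71 x 53 x 51 mm, lying right and in front of the work; bystander. Origin: centre of its underside as it lay at first.
- spice_jar: Small glass spice jar with a dark cap, 45 mm across, 105 mm high, standing behind the board; bystander. Origin: centre of its underside.
Mind the look-alikes: they are no part of the job. What is meant by the cutter is not green, purple or red, and is the larger of those in its own colour.

How it is judged:
On the way, in this order (a step that is already met when the one before it is completed fails the run):
1. the cutter stands flat on the chopping board, let go (x of cutter in the frame of board between -0.064 and 0.064 m and y of cutter in the frame of board between -0.1 and 0.1 m and z of cutter in the frame of board between 0.004 and 0.016 m and angle between cutter's own z axis and vertical below 0.1 rad and contact force between the fingers and cutter below 0.3 N and linear speed of cutter below 0.02 m/s), for 0.2 s.
2. the stand stands flat on its feet by itself, the fingers off it (angle between recipe_stand's own z axis and vertical below 0.03 rad and linear speed of recipe_stand below 0.02 m/s and contact force between the fingers and recipe_stand below 0.2 N), for 0.2 s.
3. the left end of its foot is pressed down and it does not rock (angle between recipe_stand's own z axis and vertical below 0.03 rad and contact force between the fingers and recipe_stand above 2 N and x of the grasp point in the frame of recipe_stand between -0.13 and -0.02 m and z of the grasp point in the frame of recipe_stand below 0.08 m and y of the grasp point in the frame of recipe_stand above 0.045 m), for 0.15 s.
4. the right end of its foot is pressed down and it does not rock (angle between recipe_stand's own z axis and vertical below 0.03 rad and contact force between the fingers and recipe_stand above 2 N and x of the grasp point in the frame of recipe_stand between -0.13 and -0.02 m and z of the grasp point in the frame of recipe_stand below 0.08 m and y of the grasp point in the frame of recipe_stand below -0.045 m), for 0.15 s.
At the end, for the whole second after the job is handed in: The stand stands on its four feet within 1.7 degrees of upright, its rear edge within 60 mm of where it was at the start, at rest and untouched; the cutter stands flat on the chopping board, its middle at least 18 mm inside the edges, let go and at rest (all of step 1 and angle between recipe_stand's own z axis and vertical below 0.03 rad and distance of recipe_stand from where it was at the start of the episode below 0.06 m and linear speed of recipe_stand below 0.01 m/s and angular speed of recipe_stand below 0.05 rad/s).
It fails at once if the stand crashes down (turns faster than 5 rad/s) (angular speed of recipe_stand above 5 rad/s).
It fails at once if the stand is pressed with more than 40 N (contact force between the fingers and recipe_stand above 40 N).
It fails at once if the tin, the lemon or the spice jar is moved by more than 30 mm (distance of any of tin, lemon, spice_jar from where it was at the start of the episode above 0.03 m).
It also fails if it takes over 70 s, if anything falls off the work surface, if the arm or the gripper's body presses on something with over 40 N, if the wrist force passes 120 N, or if a joint passes its speed limit or range.

### The arm

A 7-joint arm with a two-finger parallel gripper is mounted at the origin on a cart in front of the work surface, level with it; the furniture and walls round the work are solid. World frame = base frame: x ahead of the robot, y to its left, z up, the work surface at z = 0. Lengths are in m, angles in rad, forces in N, time in s.
With the tool pointing down it reaches from about 0.4 to 0.875 m from the base axis. Payload 19.3 kg.
Tool frame: the origin (TCP) lies on the mounting face of the last link; the fingertips stand 173 mm ahead of it and the grasp point (between the pads) lies 155 mm ahead of it; z points along the fingers, y is the line along which they close (so a half turn about z gives the same grasp; the last joint's range is limited). The gripper opens to 85 mm and grips with 20 to 120 N. Pads are 22 mm wide; open, the fingers measure 114 mm over their backs; the gripper's body (76 mm by 85 mm) begins 54 mm behind the grasp point. The pads swing forward as they close: fully open they stand 13 mm farther back than shut.
Start: joints at [-1.221, 0.521, -0.036, 1.599, 0.021, 1.021, -0.113], TCP at [0.255, 0.571, 0.405] pointing down, gripper open.
Joint ranges: [-2.91, 2.91], [-0.3, 2.13], [-1.5, 1.42], [0.17, 2.43], [-1.26, 4.41], [0.16, 1.93], [-2.52, 2.52]. Speed limits (rad/s): [1.89, 1.89, 2.39, 2.39, 3.01, 3.01, 3.01].

### API

Orientations are given as [roll, pitch, yaw] about the fixed x, y, z axes, in that order (R = Rz(yaw) Ry(pitch) Rx(roll)).
In Python, from workcell import bot, vision gives the robot as it stands.
- The arm moves only by the shell command python3 -m creep 'ROWS' [FORCE]. ROWS is JSON, a list that holds one entry, the list of rows, each a list of 7 numbers: the opening, from -1 (shut) to 1 (fully open), then the shift along the tool's x, y, z in cm, then the turn, a rotation vector about the tool's x, y, z in rad. In form: [[[grip, tx, ty, tz, rx, ry, rz], ...]]. A call has 1 to 12 rows; each row shifts and turns the commanded pose from where the row before left it, along the tool's axes as they then stand; what a row does not reach is not made up. A row lasts 1/8 s, in which the tool goes at most 62.5 mm and 10.7 degrees, less where a joint would pass 70% of its speed; a pose out of reach is approached as far as the arm can. A call with a gripper value outside its range is refused whole. The fingers move at their own pace and stop on an object; FORCE is the grip in N (left out, the last holds). Time passes only in rows, so rows that do not move let the fingers close. It gives the time, the measured TCP pose, the force, the opening and the grip force at its end, in the units of the state.
- bot.observe(): the state, without advancing time (a new reading comes with each control period).
- vision.grab_frame(name): name is "scene" or "top" or "wrist"; returns a dict with "image" (420x560x3 uint8, blue, green, red), "depth" (420x560 float32, m along the optical axis (not along the pixel's ray), 0 where there is no reading), "fovy" (degrees; the focal length in pixels is half the picture's height over the tangent of half this angle, whatever the lens; pixels are square), "cx", "cy" (the principal point, pixels), "k1" (the pictures are not rectified: a ray, as slopes to the right and down, at radius r is drawn at 1 + k1 r^2 times it, then the intrinsics apply), "cam_to_world" (4x4, takes a point from camera to world coordinates); the wrist camera has in their place "tool_from_camera" (4x4, takes a point from camera to tool coordinates, whose origin is the TCP and whose axes are the flange's). Camera axes: x right, y down, z forward; pixel columns grow to the right and rows downward; lengths in m; the calibration is good to about 2 mm. A picture is of the moment at which its call begins: read the wrist's pose just before it.
- bot.job_done(): hands the job in; it is judged then, once.
The state is a dict: "clock": time; "qpos": joint angles; "qd": joint speeds; "joint_efforts": joint torques, N m; "position": TCP position; "tool_rot": TCP orientation; "force": force on the tool from outside, world axes, zero at the start; "moment": the same for the moment, N m; "grip_width": finger opening in m; "finger_force": force on a finger pad.
Only numpy, scipy, OpenCV 4.12 (cv2) and the standard library are available. Lean on these libraries where they do the work, as an engineer would, in place of code of your own. Each camera call takes 0.05 s, during which the arm holds its last target. There are 200 camera calls.

## Working session

There is one attempt and no reset: what is moved stays moved. The work goes in short steps, Python scripts to look and compute and a shell command to move; the robot and the scene stay as the last step left them, time stands still between calls to the robot, and variables do not carry over. Pictures are saved under pics/ and viewed, at most 10 in all, crops included, and the job is handed in when it is done.

```bash
ls; mkdir -p pics; cat > h.py <<'E'
import numpy as np, cv2
from workcell import bot, vision
from scipy.spatial.transform import Rotation as R
def pts(f,T=None):
    im=f["image"];d=f["depth"];h,w=d.shape
    fl=h/2/np.tan(np.radians(f["fovy"])/2)
    K=np.array([[fl,0,f["cx"]],[0,fl,f["cy"]],[0,0,1.]])
    v,u=np.mgrid[:h,:w]
    p=cv2.undistortPoints(np.stack([u,v],-1).reshape(-1,1,2).astype(np.float64),K,np.array([f["k1"],0,0,0,0.])).reshape(h,w,2)
    P=np.dstack([p[...,0]*d,p[...,1]*d,d])
    T=f["cam_to_world"] if T is None else T
    T=np.asarray(T)
    W=P@T[:3,:3].T+T[:3,3]; W[d<=0]=np.nan
    return W
def tool():
    s=bot.observe();T=np.eye(4);T[:3,:3]=R.from_euler('xyz',s["tool_rot"]).as_matrix();T[:3,3]=s["position"];return T
def grab(n):
    T=tool() if n=="wrist" else None
    f=vision.grab_frame(n)
    if T is not None: T=T@np.asarray(f["tool_from_camera"])
    return f,pts(f,T)
E
python3 - <<'E'
from h import *
s=bot.observe();print({k:np.round(v,3).tolist() for k,v in s.items()})
for n in("top","scene"):
    f,W=grab(n);cv2.imwrite(f"pics/{n}0.png",f["image"]);np.savez(f"{n}0.npz",W=W,im=f["image"])
E
```

```text
pics
{'clock': 0.0, 'qpos': [-1.221, 0.522, -0.036, 1.6, 0.021, 1.021, -0.113], 'qd': [0.0, 0.001, 0.001, -0.001, 0.0, -0.001, 0.0], 'joint_efforts': [-0.0, -92.71, 1.979, -36.991, 0.018, 0.008, -0.0], 'position': [0.255, 0.571, 0.404], 'tool_rot': [-3.14, 0.0, 2.722], 'force': [0.164, 0.102, -0.457], 'moment': [0.076, -0.024, 0.029], 'finger_force': 0.0, 'grip_width': 0.085}
```

View pics/top0.png

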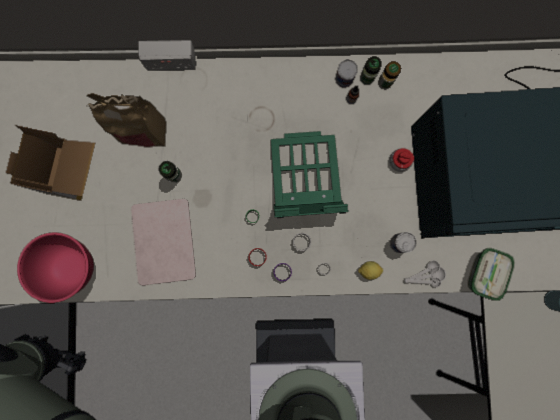

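View pics/scene0.png

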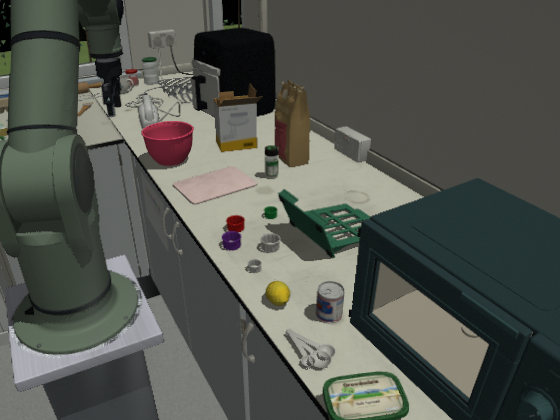

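Top view: the ring candidates are green (252,216), red (257,257), purple (282,271), large silver (301,242), small silver (323,269), and a pale ring at (261,118) that looks like a flat mark. I choose the large silver one, directly in front of the stand. The stand lies at (310,175), its plate edge at about (310,210). The board is at (163,242), tin (404,242), lemon (371,270) and jar (169,172).

```bash
python3 - <<'E'
from h import *
d=np.load("top0.npz");W=d["W"];im=d["im"]
def st(n,u0,u1,v0,v1,zmin,zmax=.4,m=None):
    P=W[v0:v1,u0:u1].reshape(-1,3);k=(P[:,2]>zmin)&(P[:,2]<zmax)
    if m is not None:k&=m[v0:v1,u0:u1].reshape(-1)
    P=P[k];
    if len(P)<5: print(n,len(P));return P
    print(n,len(P),"min",P.min(0).round(3),"max",P.max(0).round(3),"mid",((P.min(0)+P.max(0))/2).round(3));return P
for n,a in dict(green=(242,262,207,225),red=(245,269,246,269),purple=(271,293,261,283),silver=(289,313,231,254),small=(315,332,261,277),pale=(245,277,104,132),tin=(390,418,230,254),lemon=(358,385,260,281),jar=(157,182,160,185)).items(): st(n,*a,.008)
hsv=cv2.cvtColor(im,cv2.COLOR_BGR2HSV)
P=W[195:290,125:200].reshape(-1,3);
m=(im[...,2].astype(int)-im[...,1]>15)[195:290,125:200].reshape(-1)&(P[:,2]<.03);P=P[m]
print("board z",np.median(P[:,2]),cv2.minAreaRect((P[:,:2]*1000).astype(np.float32)))
g=(hsv[...,0]>60)&(hsv[...,0]<95)&(hsv[...,1]>90)
P=st("stand",262,355,125,220,-.02,.3,g)
for a,b in((.0,.02),(.02,.05),(.05,.1),(.1,.13)):
    q=P[(P[:,2]>a)&(P[:,2]<b)];print(a,len(q),q.min(0).round(3),q.max(0).round(3))
q=P[P[:,2]>.085];c=q.mean(0)
print("plate top",c,cv2.minAreaRect((q[:,:2]*1000).astype(np.float32)))
print("flat",W[150:160,210:230].reshape(-1,3).mean(0))
cv2.imwrite("pics/crop.png",cv2.resize(im[190:290,230:360],None,fx=5,fy=5,interpolation=cv2.INTER_CUBIC))
E
```

```text
green 41 min [0.554 0.125 0.008] max [0.594 0.169 0.03 ] mid [0.574 0.147 0.019]
red 79 min [0.432 0.105 0.008] max [0.48  0.163 0.036] mid [0.456 0.134 0.022]
purple 73 min [0.388 0.035 0.008] max [0.436 0.089 0.038] mid [0.412 0.062 0.023]
silver 74 min [ 0.471 -0.021  0.008] max [0.523 0.036 0.035] mid [0.497 0.007 0.022]
small 30 min [ 0.401 -0.074  0.011] max [ 0.433 -0.042  0.028] mid [ 0.417 -0.058  0.019]
pale 16 min [0.827 0.072 0.008] max [0.904 0.159 0.011] mid [0.865 0.115 0.01 ]
tin 458 min [ 0.458 -0.309  0.008] max [ 0.522 -0.25   0.08 ] mid [ 0.49  -0.279  0.044]
lemon 340 min [ 0.381 -0.221  0.008] max [ 0.436 -0.153  0.056] mid [ 0.409 -0.187  0.032]
jar 360 min [0.676 0.344 0.009] max [0.72  0.399 0.111] mid [0.698 0.371 0.06 ]
board z 0.008262624292312726 ((507.0958557128906, 401.17901611328125), (231.4271697998047, 161.67706298828125), 5.106178283691406)
stand 3076 min [ 0.561 -0.114  0.003] max [0.818 0.083 0.125] mid [ 0.689 -0.015  0.064]
0.0 909 [ 0.68  -0.104  0.003] [0.818 0.083 0.02 ]
0.02 1573 [ 0.59  -0.113  0.02 ] [0.796 0.081 0.05 ]
0.05 145 [ 0.571 -0.112  0.05 ] [0.599 0.076 0.1  ]
0.1 449 [ 0.561 -0.114  0.101] [0.589 0.077 0.125]
plate top [ 0.57448504 -0.01792715  0.11267554] ((575.1759033203125, -18.507781982421875), (21.87607192993164, 191.3103485107422), 2.5231270790100098)
flat [nan nan nan]
```

View pics/crop.png

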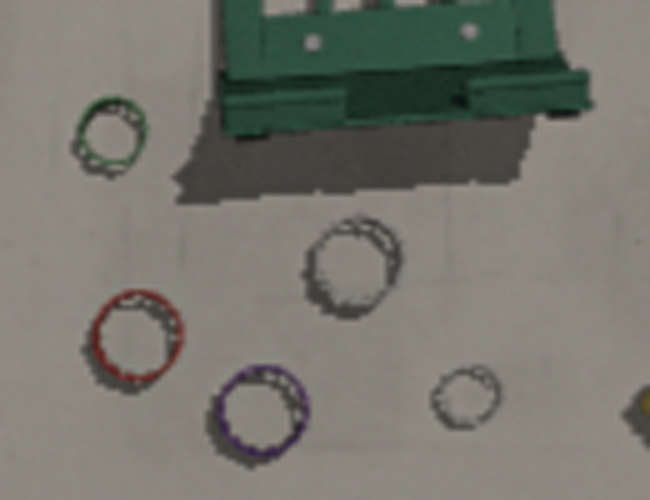

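```bash
python3 - <<'E'
from h import *
f=vision.grab_frame("wrist");print(np.round(f["tool_from_camera"],3).tolist())
print(tool().round(3).tolist(), (tool()@f["tool_from_camera"]).round(2).tolist())
E
python3 -m creep '[[[1,0,0,0,0,0,-0.14],[1,0,0,0,0,0,-0.14],[1,0,0,0,0,0,-0.14]]]' 25
```

```text
[[-0.0, -0.956, -0.293, 0.073], [1.0, -0.0, -0.001, 0.001], [0.0, -0.293, 0.956, 0.031], [0.0, 0.0, 0.0, 1.0]]
[[-0.913, 0.408, -0.0, 0.255], [0.408, 0.913, -0.001, 0.571], [-0.0, -0.001, -1.0, 0.404], [0.0, 0.0, 0.0, 1.0]] [[0.41, 0.87, 0.27, 0.19], [0.91, -0.39, -0.12, 0.6], [-0.0, 0.29, -0.96, 0.37], [0.0, 0.0, 0.0, 1.0]]
clock: 0.52
position: [0.2547, 0.5707, 0.4044]
tool_rot: [-3.141, -0.0, -3.137]
force: [1.6, -0.1, -0.1]
grip_width: 0.0854
finger_force: 0.0
```

```bash
python3 -m creep '[[[1,-2.2,-5.1,0,0,0,0],[1,-2.2,-5.1,0,0,0,0],[1,-2.2,-5.1,0,0,0,0],[1,-2.2,-5.1,0,0,0,0],[1,-2.2,-5.1,0,0,0,0],[1,-2.2,-5.1,0,0,0,0],[1,-2.2,-5.1,0,0,0,0],[1,-2.2,-5.1,0,0,0,0],[1,-2.2,-5.1,0,0,0,0],[1,-2.2,-5.1,0,0,0,0],[1,-2.2,-5.2,0,0,0,0],[1,0,0,0,0,0,0]]]'
cat > cut.py <<'E'
from h import *
import sys
s=bot.observe();print(np.round(s["position"],4),np.round(s["tool_rot"],3),np.round(s["force"],1),s["clock"])
f,W=grab("wrist");cv2.imwrite("pics/%s.png"%sys.argv[1],f["image"]);np.savez("w.npz",W=W,im=f["image"])
E
python3 cut.py w1; python3 - <<'E'
from h import *
W=np.load("w.npz")["W"];P=W.reshape(-1,3)
k=(np.hypot(P[:,0]-.497,P[:,1]-.007)<.045)&(P[:,2]>.022)&(P[:,2]<.04);q=P[k]
c,r=cv2.minEnclosingCircle((q[:,:2]*1000).astype(np.float32));print(len(q),c,r,q[:,2].max())
A=np.c_[2*q[:,:2],np.ones(len(q))];x=np.linalg.lstsq(A,(q[:,:2]**2).sum(1),rcond=None)[0];print(x[:2],np.sqrt(x[2]+x[0]**2+x[1]**2))
E
```

```text
clock: 2.02
position: [0.4976, 0.0049, 0.4045]
tool_rot: [-3.14, 0.0, 3.136]
force: [-0.5, 1.3, -0.2]
grip_width: 0.0854
finger_force: 0.0
[0.4976 0.0049 0.4045] [-3.14   0.     3.136] [-0.5  1.3 -0.2] 2.025
581 (494.5818786621094, 2.705024003982544) 25.915985107421875 0.031413090861182325
[0.49408131 0.00263451] 0.023976746517463694
```

View pics/w1.png

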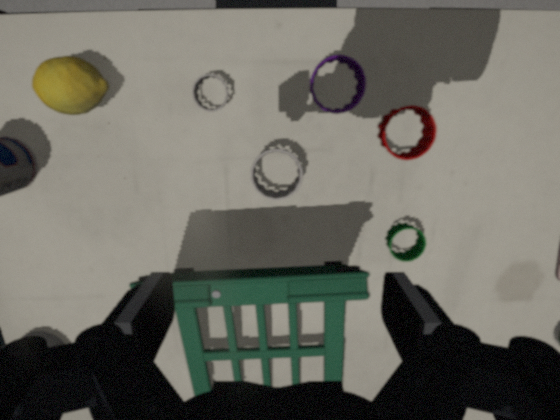

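The wrist view shows the large silver cutter at (278,170), clear of the purple (337,83), red (407,131) and small silver (214,92) rings. The plate edge is near row 285.

```bash
python3 -m creep '[[[1,0.3,-0.2,4,0,0,0],[1,0,0,5,0,0,0],[1,0,0,5,0,0,0],[1,0,0,4,0,0,0],[1,0,0,2.8,0,0,0],[1,0,0,2,0,0,0],[1,0,0,0,0,0,0],[0,0,0,0,0,0,0],[-1,0,0,0,0,0,0],[-1,0,0,0,0,0,0],[-1,0,0,0,0,0,0],[-1,0,0,0,0,0,0]]]' 25
```

```text
clock: 3.58
position: [0.4941, 0.0069, 0.1778]
tool_rot: [3.141, 0.002, -3.141]
force: [-2.2, 1.3, 11.9]
grip_width: 0.0492
finger_force: 23.8
```

```bash
python3 -m creep '[[[-1,0,0,-1,0,0,0],[-1,0,0,-4,0,0,0],[-1,0,0,-5,0,0,0],[-1,-0.2,5,0,0,0,0],[-1,-0.2,5,0,0,0,0],[-1,-0.2,5,0,0,0,0],[-1,-0.2,5,0,0,0,0],[-1,-0.2,5,0,0,0,0],[-1,-0.2,5,0,0,0,0],[-1,0,5,0,0,0,0],[-1,0,4.5,0,0,0,0],[-1,0,0,0,0,0,0]]]'; python3 cut.py w2
```

```text
clock: 5.08
position: [0.5043, 0.4054, 0.2773]
tool_rot: [3.14, -0.0, -3.137]
force: [0.7, 0.8, -0.2]
grip_width: 0.0491
finger_force: 26.2
[0.5043 0.4054 0.2773] [ 3.14  -0.    -3.137] [ 0.7  0.8 -0.2] 5.075
```

View pics/w2.png

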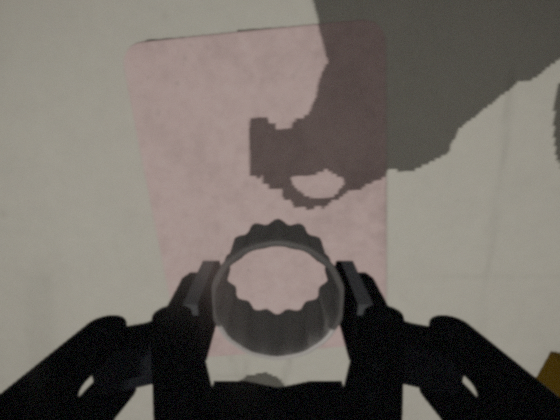

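The ring is held level at (278,290), over the middle of the board.

```bash
python3 -m creep '[[[-1,0,0,3,0,0,0],[-1,0,0,3,0,0,0],[-1,0,0,2,0,0,0],[-1,0,0,0.7,0,0,0],[-1,0,0,0.3,0,0,0],[-1,0,0,0.1,0,0,0],[-1,0,0,0,0,0,0]]]'
```

```text
clock: 6.0
position: [0.5059, 0.4019, 0.1863]
tool_rot: [3.141, 0.001, -3.141]
force: [-0.2, 0.1, -0.6]
grip_width: 0.0492
finger_force: 26.2
```

```bash
python3 -m creep '[[[-1,0,0,0.1,0,0,0],[-1,0,0,0.1,0,0,0],[-1,0,0,0,0,0,0]]]'
```

```text
clock: 6.38
position: [0.506, 0.4019, 0.1857]
tool_rot: [3.141, 0.001, -3.142]
force: [-7.8, -6.2, 28.8]
grip_width: 0.0492
finger_force: 28.4
```

```bash
python3 -m creep '[[[-1,0,0,-0.1,0,0,0],[0.3,0,0,0,0,0,0],[1,0,0,0,0,0,0],[1,0,0,0,0,0,0],[1,0,0,0,0,0,0],[1,0,0,-1,0,0,0],[1,0,0,-3,0,0,0],[1,0,0,-5,0,0,0],[1,0,0,-5,0,0,0],[1,0,0,-4,0,0,0],[1,0,0,0,0,0,0]]]'; python3 - <<'E'
from h import *
f,W=grab("wrist");P=W.reshape(-1,3)
k=(np.hypot(P[:,0]-.506,P[:,1]-.402)<.045)&(P[:,2]>.028)&(P[:,2]<.06);q=P[k]
print(len(q),q[:,2].max(),cv2.minEnclosingCircle((q[:,:2]*1000).astype(np.float32)),bot.observe()["position"])
E
```

```text
clock: 7.75
position: [0.5063, 0.402, 0.3687]
tool_rot: [3.138, 0.004, 3.142]
force: [0.1, -0.3, 1.1]
grip_width: 0.0856
finger_force: 0.0
798 0.03934061187943505 ((506.13592529296875, 401.9857482910156), 25.859148025512695) [0.50586925 0.40174895 0.36654053]
```

```bash
python3 -m creep '[[[-1,-0.3,-5,-1,0,0,0],[-1,-0.3,-5,-1,0,0,0],[-1,-0.3,-5,-1,0,0,0],[-1,-0.3,-5,-1,0,0,0],[-1,-0.3,-5,-1,0,0,0],[-1,-0.3,-5,0,0,0,0],[-1,-0.3,-5,0,0,0,0],[-1,-0.3,-5,0,0,0,0],[-1,0,-2,0,0,0,0],[-1,0,0,0,0,0,0],[-1,0,0,0,0,0,0]]]'; python3 cut.py w3; python3 - <<'E'
from h import *
d=np.load("w.npz");W=d["W"];im=d["im"]
hsv=cv2.cvtColor(im,cv2.COLOR_BGR2HSV);g=(hsv[...,0]>60)&(hsv[...,0]<95)&(hsv[...,1]>90)
P=W[g];P=P[(P[:,0]>.54)&(P[:,0]<.85)&(abs(P[:,1])<.13)]
for a,b in((.0,.02),(.02,.04),(.04,.06),(.06,.08),(.08,.1),(.1,.109),(.109,.116),(.116,.13)):
    q=P[(P[:,2]>a)&(P[:,2]<b)]
    if len(q)>5: print(a,len(q),q.min(0).round(3),q.max(0).round(3))
# yaw: ledge points per y
for z0,z1 in((.109,.125),):
    q=P[(P[:,2]>z0)&(P[:,2]<z1)&(P[:,0]<.62)];print(cv2.minAreaRect((q[:,:2]*1000).astype(np.float32)),np.polyfit(q[:,1],q[:,0],1))
    l=q[q[:,1]>.02];r=q[q[:,1]<-.055];print(np.median(l,0),np.median(r,0),np.percentile(l,98,0),np.percentile(r,98,0))
E
```

```text
clock: 9.18
position: [0.5298, -0.0174, 0.4142]
tool_rot: [3.141, -0.001, -3.141]
force: [0.2, 0.8, -0.1]
grip_width: -0.0002
finger_force: 0.0
[ 0.5298 -0.0174  0.4142] [ 3.141e+00 -1.000e-03 -3.141e+00] [ 0.2  0.8 -0.1] 9.175
0.0 364 [ 0.557 -0.027  0.005] [0.812 0.13  0.019]
0.02 3378 [ 0.556 -0.108  0.02 ] [0.702 0.13  0.038]
0.04 12 [ 0.589 -0.049  0.04 ] [0.597 0.001 0.059]
0.06 15 [ 0.58  -0.051  0.062] [0.588 0.015 0.079]
0.08 24 [ 0.564 -0.053  0.082] [0.581 0.055 0.1  ]
0.1 51 [ 0.559 -0.053  0.1  ] [0.573 0.07  0.109]
0.109 2051 [ 0.559 -0.066  0.109] [0.583 0.077 0.116]
0.116 776 [ 0.571 -0.068  0.116] [0.587 0.076 0.12 ]
((573.4238891601562, 4.2938232421875), (22.31981086730957, 145.7686309814453), 2.6910712718963623) [-0.0262398   0.57129828]
[0.57051452 0.04708348 0.1142843 ] [ 0.57594893 -0.05898194  0.11443373] [0.58121041 0.074259   0.11919404] [ 0.58597492 -0.05519682  0.11939745]
```

View pics/w3.png

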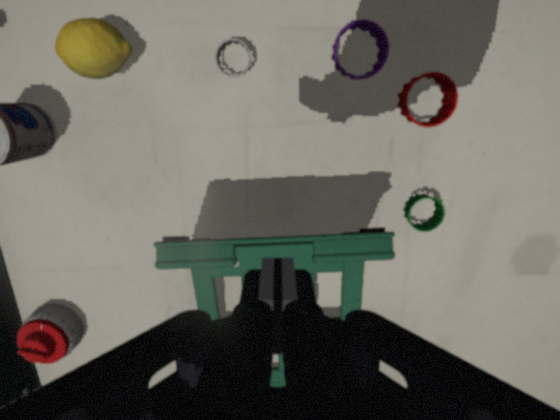

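View shows the stand's ledge from (155,255) to (393,245), its gap at 235–313. The closed fingers (277,270) are centred on the gap.

```bash
python3 -m creep '[[[-1,0,0,0,0,0,-0.047],[-1,-3,-0.2,0,0,0,0],[-1,-3.9,-0.2,0,0,0,0],[-1,0,0,4,0,0,0],[-1,0,0,4,0,0,0],[-1,0,0,4,0,0,0],[-1,0,0,2,0,0,0],[-1,0,0,1.1,0,0,0],[-1,0,0,0,0,0,0]]]'; python3 -m creep '[[[-1,0.4,0,0,0,0,0],[-1,0.3,0,0,0,0,0],[-1,0.2,0,0,0,0,0],[-1,0,0,0,0,0,0]]]'
```

```text
clock: 10.35
position: [0.5989, -0.0184, 0.2634]
tool_rot: [3.141, -0.001, -3.094]
force: [-0.0, -1.0, 0.4]
grip_width: -0.0002
finger_force: 0.0
clock: 10.85
position: [0.5899, -0.0194, 0.264]
tool_rot: [3.142, 0.0, -3.094]
force: [0.4, 0.7, 0.4]
grip_width: 0.0002
finger_force: 0.0
```

```bash
python3 -m creep '[[[-1,0.3,0,0,0,0,0],[-1,0.4,0,0.1,0,0,0],[-1,0.35,0,0.15,0,0,0],[-1,0.4,0,0.2,0,0,0],[-1,0.35,0,0.2,0,0,0],[-1,0.35,0,0.2,0,0,0],[-1,0.35,0,0.2,0,0,0]]]'; python3 -m creep '[[[-1,0.35,0,0.25,0,0,0],[-1,0.35,0,0.25,0,0,0],[-1,0.3,0,0.25,0,0,0],[-1,0.3,0,0.25,0,0,0],[-1,0.3,0,0.3,0,0,0],[-1,0,0,0,0,0,0]]]'; python3 cut.py w4
```

```text
clock: 11.72
position: [0.5647, -0.0206, 0.253]
tool_rot: [-3.142, -0.0, -3.094]
force: [1.6, -0.3, 4.8]
grip_width: -0.0002
finger_force: 1.9
clock: 12.48
position: [0.5488, -0.0214, 0.2399]
tool_rot: [-3.142, -0.0, -3.094]
force: [1.2, -0.4, 4.0]
grip_width: 0.0002
finger_force: 1.4
[ 0.5488 -0.0214  0.2399] [-3.142 -0.    -3.094] [ 1.2 -0.4  4. ] 12.475
```

View pics/w4.png

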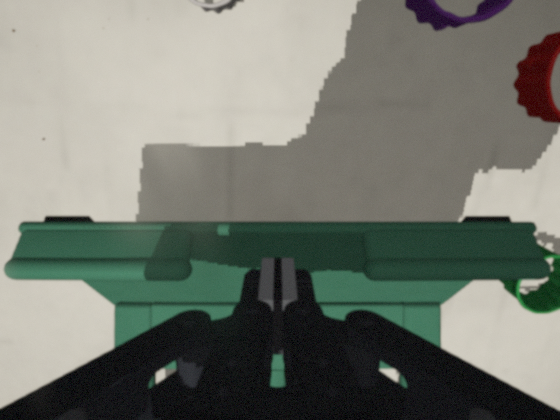

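The plate lies under the fingers (277,265) and is following, about 40° from level; the green ring (540,290) is clear of its end.

```bash
python3 -m creep '[[[-1,0.3,0,0.3,0,0,0],[-1,0.3,0,0.3,0,0,0],[-1,0.25,0,0.35,0,0,0],[-1,0.25,0,0.35,0,0,0],[-1,0,0,0,0,0,0]]]'; python3 -m creep '[[[-1,0.2,0,0.35,0,0,0],[-1,0.2,0,0.35,0,0,0],[-1,0.2,0,0.35,0,0,0],[-1,0.2,0,0.35,0,0,0],[-1,0,0,0,0,0,0]]]'
```

```text
clock: 13.15
position: [0.5377, -0.0219, 0.2268]
tool_rot: [-3.142, -0.001, -3.094]
force: [0.1, -0.2, 2.5]
grip_width: -0.0004
finger_force: 1.1
clock: 13.78
position: [0.5298, -0.0222, 0.2129]
tool_rot: [-3.142, -0.001, -3.094]
force: [-0.1, 0.1, -0.0]
grip_width: 0.0
finger_force: 0.0
```

```bash
python3 - <<'E'
from h import *
f,W=grab("wrist");im=f["image"]
hsv=cv2.cvtColor(im,cv2.COLOR_BGR2HSV);g=(hsv[...,0]>60)&(hsv[...,0]<95)&(hsv[...,1]>90)
P=W[g];P=P[(P[:,0]>.44)&(P[:,0]<.72)&(P[:,1]>-.12)&(P[:,1]<.085)]
for x in np.arange(.46,.72,.02):
    q=P[abs(P[:,0]-x)<.01]
    if len(q)>20:print(x.round(2),len(q),np.percentile(q[:,2],[5,50,95]).round(3))
E
```

```text
0.5 15941 [0.043 0.055 0.064]
0.52 13803 [0.035 0.039 0.116]
0.54 10658 [0.028 0.032 0.036]
0.56 5978 [0.021 0.026 0.029]
0.58 2131 [0.018 0.022 0.033]
0.6 428 [0.031 0.034 0.037]
```

```bash
python3 -m creep '[[[-1,0.1,0,0.2,0,0,0],[-1,0.1,0,0.2,0,0,0],[-1,0.05,0,0.2,0,0,0],[-1,0.05,0,0.2,0,0,0],[-1,0,0,0,0,0,0]]]'; python3 -m creep '[[[-1,0.05,0,0.2,0,0,0],[-1,0.05,0,0.2,0,0,0],[-1,0,0,0.2,0,0,0],[-1,0,0,0.2,0,0,0],[-1,0,0,0,0,0,0]]]'
cat > st.py <<'E'
from h import *
f,W=grab("wrist");im=f["image"]
hsv=cv2.cvtColor(im,cv2.COLOR_BGR2HSV);g=(hsv[...,0]>60)&(hsv[...,0]<95)&(hsv[...,1]>90)
P=W[g];P=P[(P[:,0]>.44)&(P[:,0]<.72)&(P[:,1]>-.13)&(P[:,1]<.085)]
for x in np.arange(.46,.72,.02):
    q=P[abs(P[:,0]-x)<.01]
    if len(q)>20:print(x.round(2),len(q),np.percentile(q[:,2],[5,50,95]).round(3),np.percentile(q[:,1],[1,99]).round(3))
E
python3 st.py
```

```text
clock: 14.45
position: [0.5269, -0.0224, 0.205]
tool_rot: [-3.142, -0.0, -3.094]
force: [-0.4, 0.4, -0.1]
grip_width: 0.0003
finger_force: 0.0
clock: 15.08
position: [0.526, -0.0224, 0.197]
tool_rot: [-3.142, -0.0, -3.094]
force: [-0.1, 0.5, 0.6]
grip_width: 0.0003
finger_force: 0.0
0.48 4121 [0.008 0.025 0.027] [-0.046  0.07 ]
0.5 12750 [0.008 0.009 0.026] [-0.119  0.072]
0.52 17616 [0.008 0.009 0.094] [-0.119  0.073]
0.54 11961 [0.008 0.009 0.01 ] [-0.118  0.074]
0.56 6376 [0.008 0.009 0.01 ] [-0.118  0.076]
0.58 1770 [0.008 0.018 0.029] [-0.118  0.074]
```

```bash
python3 -m creep '[[[-1,0,0,-1.5,0,0,0],[-1,0,2.5,0,0,0,0],[-1,0,2.5,0,0,0,0],[-1,0,2,0,0,0,0],[-1,0,0,1,0,0,0],[-1,0,0,0.9,0,0,0],[-1,0,0,0.6,0,0,0],[-1,0,0,0.3,0,0,0],[-1,0,0,0,0,0,0]]]'; python3 -m creep '[[[-1,0,0,0.05,0,0,0],[-1,0,0,0,0,0,0]]]'
```

```text
clock: 16.25
position: [0.5227, 0.0472, 0.184]
tool_rot: [-3.141, -0.0, -3.095]
force: [0.9, 0.2, 0.3]
grip_width: 0.0001
finger_force: 0.0
clock: 16.5
position: [0.5228, 0.0475, 0.1839]
tool_rot: [3.142, 0.0, -3.094]
force: [1.0, 0.6, -0.5]
grip_width: 0.0001
finger_force: 0.0
```

```bash
for i in 1; do python3 -m creep '[[[-1,0,0,0.05,0,0,0],[-1,0,0,0.03,0,0,0],[-1,0,0,0,0,0,0]]]'; done; python3 -m creep '[[[-1,0,0,0.04,0,0,0],[-1,0,0,0,0,0,0]]]'
```

```text
clock: 16.88
position: [0.5227, 0.0475, 0.1829]
tool_rot: [-3.142, -0.0, -3.094]
force: [-0.1, -0.4, -0.8]
grip_width: -0.0003
finger_force: 0.0
clock: 17.12
position: [0.5228, 0.0475, 0.1825]
tool_rot: [-3.142, 0.0, -3.094]
force: [1.5, -0.3, 0.7]
grip_width: -0.0001
finger_force: 0.4
```

```bash
python3 -m creep '[[[-1,0,0,0.03,0,0,0],[-1,0,0,0.02,0,0,0],[-1,0,0,0,0,0,0]]]'
```

```text
clock: 17.5
position: [0.5227, 0.0475, 0.1825]
tool_rot: [3.141, 0.0, -3.095]
force: [-2.8, -0.0, 13.2]
grip_width: -0.0001
finger_force: 6.5
```

```bash
python3 -m creep '[[[-1,0,0,0,0,0,0],[-1,0,0,0,0,0,0],[-1,0,0,0,0,0,0]]]'; python3 -m creep '[[[-1,0,0,-0.3,0,0,0],[-1,0,0,-2,0,0,0],[-1,0,-5,0,0,0,0],[-1,0,-5,0,0,0,0],[-1,0,-4,0,0,0,0],[-1,0,0,1,0,0,0],[-1,0,0,0.8,0,0,0],[-1,0,0,0.3,0,0,0],[-1,0,0,0.1,0,0,0],[-1,0,0,0,0,0,0]]]'; python3 -m creep '[[[-1,0,0,0.04,0,0,0],[-1,0,0,0.03,0,0,0],[-1,0,0,0,0,0,0]]]'
```

```text
clock: 17.88
position: [0.5227, 0.0475, 0.1824]
tool_rot: [3.141, 0.0, -3.094]
force: [-2.4, -0.0, 12.8]
grip_width: 0.0001
finger_force: 6.5
clock: 19.12
position: [0.5294, -0.0919, 0.1831]
tool_rot: [-3.142, 0.0, -3.094]
force: [-0.5, 0.5, 0.3]
grip_width: -0.0004
finger_force: 0.0
clock: 19.5
position: [0.5294, -0.0923, 0.1825]
tool_rot: [3.142, 0.0, -3.094]
force: [-0.8, 0.4, 4.1]
grip_width: 0.0
finger_force: 2.2
```

```bash
python3 -m creep '[[[-1,0,0,0.03,0,0,0],[-1,0,0,0,0,0,0],[-1,0,0,0,0,0,0],[-1,0,0,0,0,0,0]]]'; python3 -m creep '[[[-1,0,0,-0.3,0,0,0],[-1,0,0,-2,0,0,0],[-1,1,0,-4,0,0,0],[-1,2,0,-5,0,0,0],[-1,2,0,-5,0,0,0],[-1,0,0,-5,0,0,0],[-1,0,0,0,0,0,0]]]'; python3 st.py; python3 - <<'E'
from h import *
f,W=grab("top");cv2.imwrite("pics/end.png",f["image"])
E
```

```text
clock: 20.0
position: [0.5294, -0.0923, 0.1824]
tool_rot: [3.142, 0.0, -3.094]
force: [-3.0, 2.1, 12.1]
grip_width: -0.0
finger_force: 5.9
clock: 20.88
position: [0.4798, -0.0949, 0.3984]
tool_rot: [-3.141, 0.006, -3.095]
force: [-0.0, -0.1, -1.4]
grip_width: -0.0001
finger_force: 0.0
0.46 1857 [0.276 0.302 0.314] [-0.112 -0.04 ]
0.48 2206 [0.009 0.272 0.305] [-0.129  0.066]
0.5 3147 [0.008 0.009 0.028] [-0.127  0.071]
0.52 3316 [0.007 0.009 0.01 ] [-0.119  0.072]
0.54 3143 [0.007 0.009 0.01 ] [-0.118  0.073]
0.56 3153 [0.008 0.009 0.011] [-0.117  0.074]
0.58 4037 [0.009 0.027 0.043] [-0.115  0.071]
0.6 1196 [0.043 0.063 0.083] [-0.048  0.072]
0.62 477 [0.086 0.095 0.113] [-0.092  0.073]
0.64 237 [0.108 0.117 0.123] [-0.094  0.022]
```

View pics/end.png

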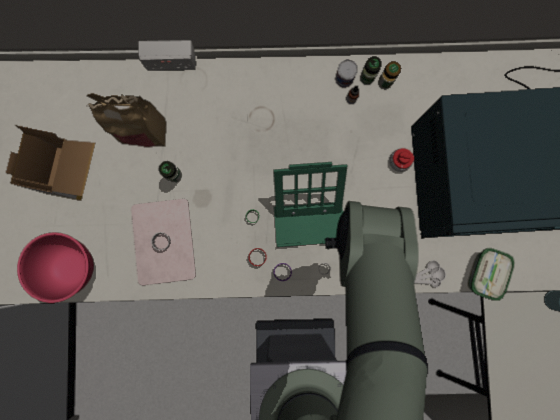

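The stand is upright at (310,205), the cutter is on the board at (161,242), and the jar (169,172) has not moved. The tin and lemon are hidden under the raised arm, which never came down near them.

```bash
python3 -m creep '[[[-1,0,0,0,0,0,0],[-1,0,0,0,0,0,0]]]'; python3 -c "
from workcell import bot
print(bot.job_done())"
```

```text
clock: 21.22
position: [0.4793, -0.0947, 0.3941]
tool_rot: [3.142, -0.002, -3.094]
force: [-0.2, 1.1, 1.0]
grip_width: -0.0
finger_force: 0.0
the job is handed in; nothing more can be done
None
```

I handed the job in at 21 s (no verdict was returned): the cutter is flat on the board, the stand is on its four feet and stayed flat under about 13 N (left) and 12 N (right), and the jar has not moved; the arm hid the tin and lemon in the last picture.

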